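Index the slide loader and load a cassette

ROBOT

A 6-joint arm with a two-finger parallel gripper is mounted at the origin on the work surface. World frame = base frame: x ahead of the robot, y to its left, z up, the work surface at z = 0. Lengths are in m, angles in rad, forces in N, time in s.
With the tool pointing down it reaches from about 0.325 to 0.9 m from the base axis. Payload 6.1 kg.
Tool frame: the origin (TCP) lies midway between the tips of the shut fingers; the grasp point (between the pads) lies 19 mm behind it; x points along the fingers, y is the direction in which the jaws open and shut, and the axes are right-handed (so a half turn about x gives the same grasp; the last joint's range is limited). The gripper opens to 85 mm and grips with 20 to 120 N. Pads are 22 mm wide; open, the fingers measure 114 mm over their backs; the gripper's body (76 mm by 85 mm) begins 54 mm behind the grasp point. The pads swing forward as they close: fully open they stand 13 mm farther back than shut.
Start: joints at [1.163, 0.22, 1.526, -0, 1.395, -0.126], TCP at [0.174, 0.6, 0.231] pointing down, gripper open.
Joint ranges: [-2.98, 2.98], [-0.91, 2.08], [0.09, 2.57], [-1.24, 4.39], [0.2, 2.65], [-2.68, 2.68]. Speed limits (rad/s): [2.57, 2.57, 3.01, 3.14, 3.14, 3.14].

INTERFACE

Orientations are given as [roll, pitch, yaw] about the fixed x, y, z axes, in that order (R = Rz(yaw) Ry(pitch) Rx(roll)).
In Python, from plant import movep, move_l, set_joints, gripper_to, hold, inverse_kinematics, observe, get_image, get_calibration, Unreachable, job_done gives the robot as it stands. Calls block until the motion is done:
- movep(position, orientation): joint-space move of the TCP to a pose.
- move_l(position, feed=0.15, rotation=None, max_force=None): straight line of the TCP; rotation=None keeps the orientation; feed is the mean speed in m/s. With max_force (N) it stops when the force on the tool has changed by that much, and returns True; else False.
- set_joints(angles): joint-space move.
- gripper_to(opening, f_grip=None): finger opening in m; f_grip is the grip in N (None keeps the last); returns when the fingers have stopped.
- hold(seconds).
- inverse_kinematics(position, orientation): joint angles nearest the present ones, or None.
- observe(): the state.
- get_image(name): name is "scene" or "top" or "wrist"; returns (picture, depth): 480x640x3 uint8, red, green, blue; 480x640 float32, m along the optical axis (not along the pixel's ray), 0 where there is no reading.
- get_calibration(name): a dict with "intrinsics" (3x3 intrinsics, pixels), "world_from_camera" (4x4, takes a point from camera to world coordinates). Camera axes: x right, y down, z forward; pixel columns grow to the right and rows downward; lengths in m; the calibration is good to about 2 mm. A picture is of the moment at which its call begins: read the wrist's pose just before it. get_calibration takes no time and is no camera call; for the wrist camera it gives the pose at the moment of the call.
A pose or a line that the arm cannot do raises Unreachable and nothing moves.
- job_done(): hands the job in, once; it reports no verdict.
The state is a dict: "time_s": time; "q": joint angles; "joint_velocities": joint speeds; "joint_torque": joint torques, N m; "eef_pos": TCP position; "tcp_rot": TCP orientation; "ft_force": force on the tool from outside, world axes, zero at the start; "torque": the same for the moment, N m; "opening": finger opening in m.
Only numpy, scipy, OpenCV 4.12 (cv2) and the standard library are available. Lean on these libraries where they do the work, as an engineer would, in place of code of your own. Each camera call takes 0.05 s, during which the arm holds its last target.

TASK

Wind the slide loader's turntable round with its handwheel, clockwise seen from above, until the empty bay faces the feed lane squarely (the turntable makes one sixth of a turn for each full turn of the wheel; do not shove the turntable itself). Then slide the cassette along the lane into that bay, without lifting it, past the spring gate and fully home so that the gate springs shut behind it. Leave the bottle and the jar beside the loader where they stand.

Things in the scene. Friction and masses are not known exactly. Their poses are not given: they have to be found in the camera images.
- loader: The loader's fixed grey frame, 160 x 600 mm, on the bench. Origin on the bench under the turntable's axis; z up, feed lane on its -y side, handwheel on its +y side. The round aluminium turntable is 292 mm across, its deck 48.5 mm above the bench; it carries three bays 120 degrees apart: two hold look-alike cassettes fixed for good, one is empty.
- handwheel (a joint): Handwheel angle in rad, growing clockwise seen from above; starts between -14 and -9. At 0 the empty bay faces the lane squarely. At 0 and each full turn the handle is on the loader's -x side, over a small steel index tab sticking out below the rim. Stays where it is left; needs about 5 N at the handle.
- wheel_axis (a point): Point on the handwheel's upright axis, 62 mm above the bench, at x = 0, y = 235 mm of the loader. The wheel is 135 mm across; its flat rim top is 61 mm above the bench, its hub 68 mm.
- handle_mid (a point): Middle of the wheel's upright black handle: round, 26 mm across, freely spinning, 55 mm from the wheel's axis, standing from 62 to 120 mm above the bench; this point is 92 mm above the bench. Its orientation means nothing.
- turntable (a joint): Turntable angle in rad, always one sixth of the handwheel angle (worm gear); 0: empty bay faces the lane; grows clockwise seen from above.
- bay_home (a point): Point on the deck of the empty bay where the cassette's origin lies when fully home against the inner stop; 70.5 mm from the turntable's axis. Turns with the turntable: axes parallel to the loader's at turntable angle 0; the bay opens to this frame's -y. Bay 65 mm wide between walls 22 mm high; its mouth about 135 mm from the turntable's axis.
- gate (a joint): Spring gate of the empty bay: a bent steel arm 22 mm high on the +x side of the bay's mouth. 0 rad: shut, its nose about 12 mm into the bay. A cassette pushed in wedges it aside (to about 0.3 rad, some 5 N of push); it springs shut behind the cassette's rear face once that is within 3 mm of home.
- cassette: Grey plastic slide cassette with a paper label on top, 60 mm wide (x), 80 mm long (y), 40 mm high, blunt corners, about 0.22 kg. Origin at the centre of its underside. Lies in the lane, long axis along it, and stands 20 mm above the lane's walls.
- reagent_bottle: Amber bottle, 56 mm across, 105 mm high, standing on the bench beside the lane, on its +x side. Origin under its centre.
- sample_jar: Clear jar with white lid, 64 mm across, 75 mm high, standing on the bench beside the handwheel, on its +x side. Origin under its centre.
- lane_mouth (a point): Middle of the lane floor's inner end, at the turntable: x = 0, y = -156 mm of the loader, 50 mm above the bench (1.5 mm above the deck); axes as the loader's. The lane runs 150 mm from here to -y, open at both ends, 67 mm wide between steel side walls 6 mm thick and 20 mm high.
Not all that is in view belongs to the job. Several things have the shape of the cassette; the one meant has the colours described above.

How it is judged:
By the outcome, as a careful person would: the job done as asked, in the order asked, and still so for the second after the job is handed in, with the robot touching nothing.
It also fails if it takes over 72 s, if anything falls off the work surface, if the arm or the gripper's body presses on something with over 40 N, if the wrist force passes 120 N, or if a joint passes its speed limit or range.

## Working session

There is one attempt and no reset: what is moved stays moved. The work goes in short steps, each a Python script; the robot and the scene stay as the last script left them, time stands still between calls to the robot, and variables do not carry over. Pictures are saved under pics/ and viewed, and the job is handed in when it is done.

```bash
ls; mkdir -p pics; python3 - <<'E'
from plant import *
import cv2,numpy as np
s=observe();print(s)
for n in("scene","top","wrist"):
    c=get_calibration(n);print(n,np.round(c["intrinsics"],1).tolist(),np.round(c["world_from_camera"],4).tolist())
    p,d=get_image(n);np.savez(f"{n}0.npz",p=p,d=d,K=c["intrinsics"],T=c["world_from_camera"])
    cv2.imwrite(f"pics/{n}0.png",p[:,:,::-1])
E
```

```text
pics
{'time_s': 0.0, 'q': array([ 1.16289126e+00,  2.21223156e-01,  1.52762926e+00, -6.38609030e-06,
        1.39472431e+00, -1.26111480e-01]), 'joint_velocities': array([ 0.00096322,  0.00098136,  0.00079257, -0.00078324, -0.00059317,
       -0.00059071]), 'joint_torque': array([ 7.63570260e-04, -4.96875000e+01, -3.89413369e+01, -2.27964335e-05,
        1.08783858e-02,  4.30042988e-06]), 'eef_pos': array([0.17356351, 0.59977037, 0.2301915 ]), 'tcp_rot': array([-1.69374002,  1.56881225, -1.97553248]), 'ft_force': array([-0.16215896, -0.84411528,  0.30186155]), 'torque': array([-0.02143392,  0.02145295,  0.04875167]), 'opening': 0.08523829125985183}
scene [[602.8, 0.0, 318.0], [0.0, 602.8, 227.5], [0.0, 0.0, 1.0]] [[-0.4449, 0.7401, -0.5043, 1.3196], [0.8956, 0.3715, -0.2447, 0.239], [0.0062, -0.5605, -0.8281, 1.2407], [0.0, 0.0, 0.0, 1.0]]
top [[479.1, 0.0, 316.7], [0.0, 479.1, 231.3], [0.0, 0.0, 1.0]] [[0.0668, -0.9772, 0.2016, 0.3815], [-0.9978, -0.0643, 0.0189, -0.1078], [-0.0055, -0.2024, -0.9793, 1.1789], [0.0, 0.0, 0.0, 1.0]]
wrist [[387.2, 0.0, 328.0], [0.0, 387.2, 239.4], [0.0, 0.0, 1.0]] [[0.2785, 0.9153, 0.2912, 0.0987], [0.9604, -0.2647, -0.0865, 0.6217], [-0.0022, 0.3037, -0.9528, 0.3714], [0.0, 0.0, 0.0, 1.0]]
```

View pics/scene0.png

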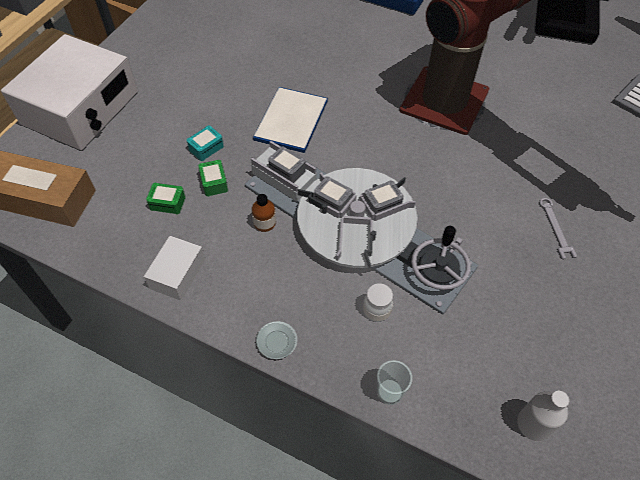

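View pics/top0.png

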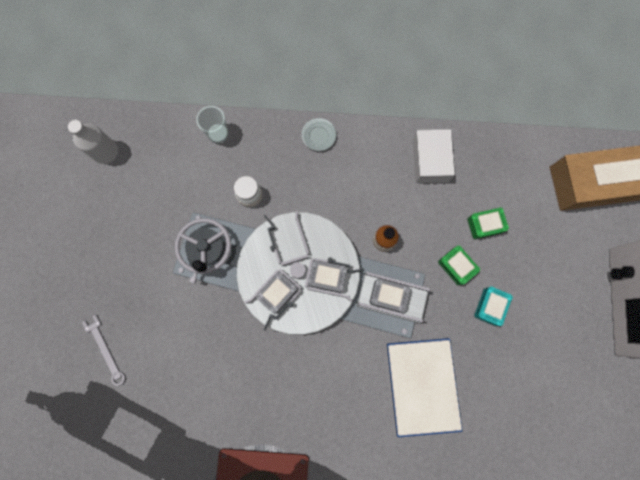

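View pics/wrist0.png

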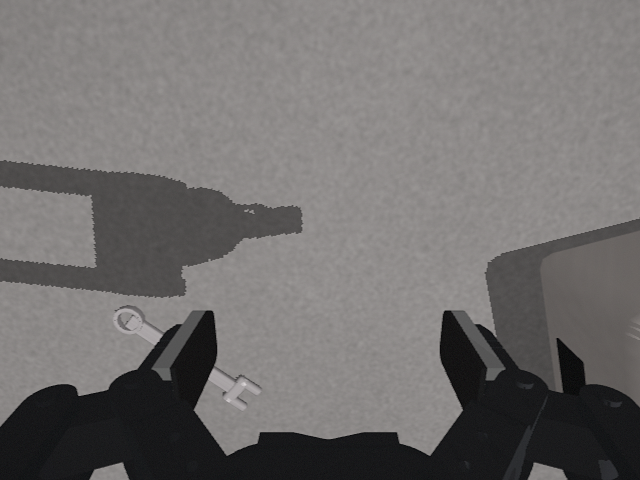

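The scene and top views show the cassette in the lane at scene (287,160) and top (391,294). The empty bay is at top (290,240). The hub is at top (203,246) and the handle at (199,266). I'll get rough positions first, then a closer look with the wrist camera.

```bash
cat > h.py <<'E'
import numpy as np,cv2
def ray(K,T,uv,z):
    d=T[:3,:3]@np.linalg.inv(K)@np.array([uv[0],uv[1],1.]);o=T[:3,3]
    return o+d*(z-o[2])/d[2]
def proj(K,T,P):
    c=T[:3,:3].T@(np.asarray(P,float)-T[:3,3]);u=K@c;return u[:2]/u[2]
E
python3 - <<'E'
from h import *
a=np.load('top0.npz');p,d,K,T=a['p'],a['d'],a['K'],a['T']
P=lambda u,v,z:np.round(ray(K,T,(u,v),z),4)
tt=P(299,272,.0485);wh=P(203.5,246,.064);print('tt',tt,'wheel',wh,np.linalg.norm((wh-tt)[:2]))
v=(wh-tt)[:2];yaw=np.arctan2(v[1],v[0])-np.pi/2;print('yaw',yaw)
print('handletop',P(199,266,.12),'cass top',P(391,294,.09),'jar',P(246,184,.075),'bottle',P(388,232,.105))
for u,v in[(299,272),(203,246),(391,294),(199,266),(246,184),(320,120)]:
    r=ray(K,T,(u,v),0);o=T[:3,3];dd=T[:3,:3]@np.linalg.inv(K)@[u,v,1.];print(u,v,np.round(o+dd*d[v,u],3))
cv2.imwrite('pics/top0c.png',cv2.resize(p[190:360,160:440,::-1],None,fx=2.8,fy=2.8,interpolation=cv2.INTER_CUBIC))
E
```

```text
tt [ 0.5132 -0.0509  0.0485] wheel [0.558  0.1783 0.064 ] 0.23353732035801045
yaw -0.1930287753794746
handletop [0.5036 0.1688 0.12  ] cass top [ 0.4724 -0.264   0.09  ] jar [0.7134 0.0907 0.075 ] bottle [ 0.6117 -0.25    0.105 ]
299 272 [ 0.51  -0.052  0.075]
203 246 [0.557 0.178 0.069]
391 294 [ 0.472 -0.264  0.089]
199 266 [0.504 0.17  0.117]
246 184 [0.713 0.091 0.075]
320 120 [ 0.919 -0.074  0.012]
```

View pics/top0c.png

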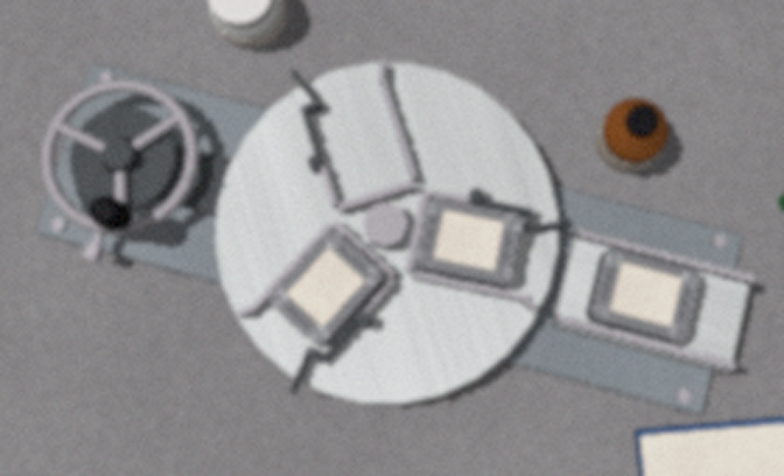

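```bash
cat >> h.py <<'E'
from scipy.spatial.transform import Rotation as Ro
YAW=-0.193
def rpy(yaw,s=1):
    y=np.array([np.cos(yaw),np.sin(yaw),0])*s;x=np.array([0,0,-1.]);R=np.c_[x,y,np.cross(x,y)]
    return Ro.from_matrix(R).as_euler('xyz')
def snap(n,tag):
    from plant import get_calibration,get_image
    c=get_calibration(n);p,d=get_image(n);np.savez(f"{tag}.npz",p=p,d=d,K=c["intrinsics"],T=c["world_from_camera"]);cv2.imwrite(f"pics/{tag}.png",p[:,:,::-1])
E
python3 - <<'E'
from plant import *
from h import *
s=observe();print(np.round(Ro.from_euler('xyz',s['tcp_rot']).as_matrix(),2))
for sg in(1,-1):
    for P in[(0.558,.178,.25),(0.5036,.1688,.081),(.61,.178,.081),(.49,-.17,.06),(.46,-.35,.06)]:
        q=inverse_kinematics(P,rpy(YAW,sg));print(sg,P,None if q is None else np.round(q,2))
E
```

```text
[[-0.    0.28  0.96]
 [-0.    0.96 -0.28]
 [-1.   -0.   -0.  ]]
1 (0.558, 0.178, 0.25) [ 0.17  0.12  1.61 -0.    1.42  0.37]
1 (0.5036, 0.1688, 0.081) [ 0.17  0.16  1.9  -0.    1.08  0.37]
1 (0.61, 0.178, 0.081) [ 0.16  0.39  1.62 -0.    1.14  0.35]
1 (0.49, -0.17, 0.06) [-0.49  0.16  1.94  0.    1.04 -0.29]
1 (0.46, -0.35, 0.06) [-0.79  0.29  1.78  0.    1.06 -0.59]
-1 (0.558, 0.178, 0.25) None
-1 (0.5036, 0.1688, 0.081) None
-1 (0.61, 0.178, 0.081) None
-1 (0.49, -0.17, 0.06) None
-1 (0.46, -0.35, 0.06) [-0.79  0.29  1.78  0.    1.06  2.55]<sys>:0: UserWarning: Gimbal lock detected. Setting third angle to zero since it is not possible to uniquely determine all angles.
```

```bash
python3 -W ignore - <<'E'
from plant import *
from h import *
n=np.array([.1918,.9814])
w=np.array([.558,.178])-.07*n
movep([w[0],w[1],.25],rpy(YAW));snap('wrist','w1');s=observe();print(s['time_s'],s['eef_pos'],s['ft_force'])
E
```

```text
2.4 [0.54440523 0.11021336 0.24997054] [-0.15101539 -0.78268482  0.24584694]
```

View pics/w1.png

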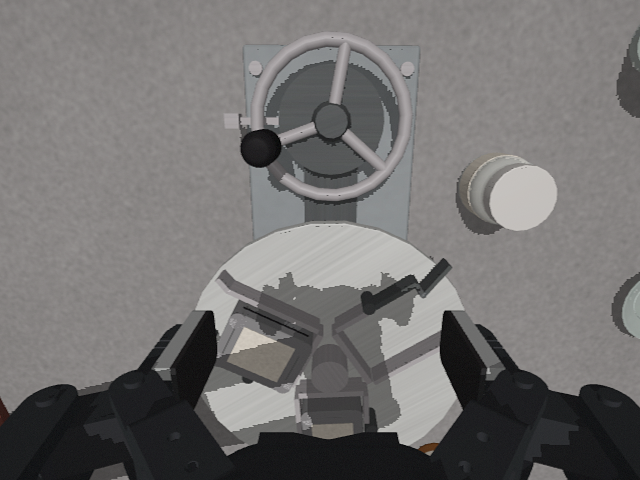

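```bash
python3 - <<'E'
from h import *
a=np.load('w1.npz');p,d,K,T=a['p'],a['d'],a['K'],a['T']
g=p.astype(int).sum(2)/3
def X(u,v):
    return T[:3,3]+T[:3,:3]@np.linalg.inv(K)@[u,v,1.]*d[int(v),int(u)]
# all pixel points
V,U=np.mgrid[:480,:640];Pc=np.stack([(U-K[0,2])/K[0,0]*d,(V-K[1,2])/K[1,1]*d,d],-1);W=Pc@T[:3,:3].T+T[:3,3]
def comp(m,seed,name,z):
    n,l,st,ce=cv2.connectedComponentsWithStats(m.astype(np.uint8));k=l[seed[1],seed[0]]
    c,_=cv2.findContours((l==k).astype(np.uint8),0,1);c=max(c,key=len)
    e=cv2.fitEllipse(c);print(name,st[k],np.round(e[0],1),np.round(e[1],1),np.round(ray(K,T,e[0],z),4));return e
z=W[...,2]
print('hub z',z[121,332],'handle',z[147,260],'jar',z[195,520])
comp((abs(z-.120)<.004),(260,147),'handletop',.12)
comp((abs(z-.068)<.0035)&(np.hypot(U-332,V-121)<25),(332,121),'hub',.068)
rim=(z>.052)&(z<.0635)&(np.hypot(U-332,V-121)<100)&(np.hypot(U-332,V-121)>60)
c,_=cv2.findContours((z>.05).astype(np.uint8)*((np.hypot(U-332,V-118)<98)&(V<205)).astype(np.uint8),0,1);c=max(c,key=len)[:,0]
# rim outer points: fit circle in world at z .055
pts=np.array([ray(K,T,q,.055)[:2] for q in c]);pts0=pts
from scipy.optimize import least_squares
f=lambda x:np.hypot(*(pts-x[:2]).T)-x[2]
r=least_squares(f,[.558,.178,.067],loss='soft_l1',f_scale=.001);print('rim',r.x,len(pts),np.median(abs(r.fun)))
comp((abs(z-.075)<.004)&(U>400),(520,195),'jar',.075)
# frame edges near z~? 
for u,v in[(248,60),(415,60),(255,68),(407,69),(235,121)]:print(u,v,np.round(W[v,u],4))
for u,v in[(245,46),(419,46)]:print('corner',ray(K,T,(u,v),W[60,415,2])[:2])
# turntable disc edge by depth band
m=((abs(z-.0485)<.004)&(V>215)&(V<330)).astype(np.uint8)
c,_=cv2.findContours(m,0,1);c=max(c,key=len)[:,0];c=c[(c[:,1]<300)&(c[:,1]>222)]
pts=np.array([ray(K,T,q,.0485)[:2] for q in c]);r=least_squares(f,[.513,-.05,.146],loss='soft_l1',f_scale=.001);print('disc',r.x,np.median(abs(r.fun)))
f2=lambda x:np.hypot(*(pts-x[:2]).T)-.146
r=least_squares(f2,[.513,-.05],loss='soft_l1',f_scale=.001);print('disc146',r.x,np.median(abs(r.fun)))
E
```

```text
hub z 0.06563411735740465 handle 0.11879779420071118 jar 0.07228951822313368
handletop [241 133  32  33 744] [256.2 149.3] [28.9 31.4] [0.5066 0.1744 0.12  ]
hub [315 104  32  35 872] [330.5 121.2] [31.7 33.5] [0.5601 0.1821 0.068 ]
rim [0.55980721 0.18192401 0.06695677] 486 0.00030915967324551125
jar [ 487  165   70   66 3502] [521.8 197.4] [61.2 71.1] [0.7042 0.0927 0.075 ]
248 60 [0.4974 0.2471 0.0104]
415 60 [0.6451 0.2186 0.0093]
255 68 [0.5025 0.239  0.0141]
407 69 [0.6357 0.2121 0.0157]
235 121 [0.4811 0.1974 0.0494]
corner [0.49752464 0.25890527]
corner [0.64998364 0.22926824]
disc [ 0.51618821 -0.01752585  0.11593509] 0.005969517517069853
disc146 [ 0.51452923 -0.04996042] 0.0015278242098523964
```

Hub, rim and tab agree: wheel axis (0.560, 0.182), yaw -0.193, and the handle is about 20° short of the tab plus two turns. Next I grip the handle and try a first arc.

```bash
cat >> h.py <<'E'
WC=np.array([.5600,.1820])
TAB=np.pi+YAW
def wp(a,z=.083,r=.055): # a: wheel angle rad (cw +, 0 at tab)
    t=TAB-a;return [WC[0]+r*np.cos(t),WC[1]+r*np.sin(t),z]
E
python3 -W ignore - <<'E'
from plant import *
from h import *
a0=-np.radians(19.8)
P=wp(a0);movep([P[0],P[1],.16],rpy(YAW));move_l(P,feed=.1)
print(observe()['ft_force']);gripper_to(.02,f_grip=30)
s=observe();print(s['time_s'],s['opening'],s['ft_force'],s['eef_pos'])
for i in range(1,7):
    a=a0+np.radians(15*i);move_l(wp(a),feed=.08)
    s=observe();print(round(np.degrees(a)),s['time_s'],np.round(s['ft_force'],1),np.round(s['eef_pos'],4))
snap('wrist','w2')
E
```

```text
[0.20266944 0.16221281 0.46653367]
4.4333 0.025094783257559695 [ 0.18660073 -1.26145561  2.15658286] [0.5062474  0.17364133 0.08347461]
-5 4.7667 [2.5 0.5 1.4] [0.5061 0.1885 0.0835]
10 5.1 [4.8 0.4 3.2] [0.5097 0.2022 0.0835]
25 5.4333 [ 5.7 -2.1  2.8] [0.5165 0.2144 0.0835]
40 5.7667 [ 3.4 -2.5  4.5] [0.5262 0.2245 0.0834]
55 6.1 [ 2.8 -3.2  5.4] [0.5383 0.2318 0.0834]
70 6.4333 [ 2.7 -2.7  6.6] [0.5517 0.2359 0.0834]
```

View pics/w2.png

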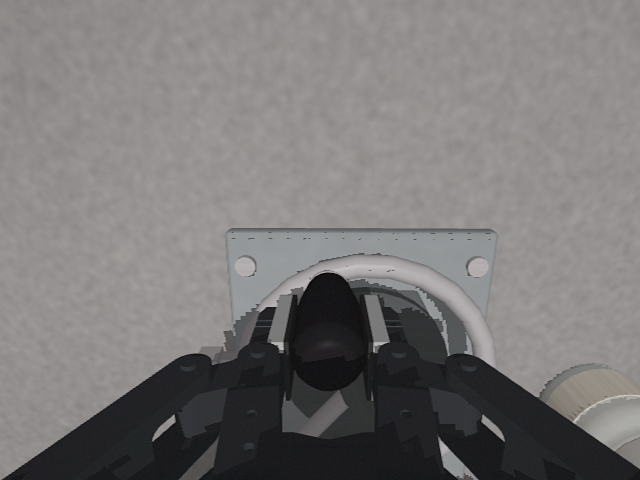

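The handle is held between the pads around (330,330) and the wheel follows, with forces under 7 N. Carrying on to 720°.

```bash
python3 -W ignore - <<'E'
from plant import *
from h import *
a0=70.2
N=36
for i in range(1,N+1):
    a=np.radians(a0+(720-a0)*i/N);move_l(wp(a),feed=.1)
    s=observe()
    if i%3==0 or np.linalg.norm(s['ft_force'])>20:print(round(np.degrees(a)),round(s['time_s'],1),np.round(s['ft_force'],1))
print(s['eef_pos'],wp(4*np.pi))
E
```

```text
124 7.5 [1.7 0.  5.6]
178 8.4 [ 4.9 -2.1  5.4]
233 9.4 [ 0.5 -5.7  8.1]
287 10.4 [-2.8  0.9 10.7]
341 11.4 [4.7 3.  5. ]
395 12.3 [ 5.6 -2.4  5.3]
449 13.3 [ 2.4 -2.   7.9]
503 14.3 [4.6 0.5 5.5]
558 15.3 [ 3.9 -3.3  5.8]
612 16.2 [-1.4 -4.8  9.4]
666 17.2 [0.  2.5 9.2]
720 18.2 [6.3 1.8 3.4]
[0.50687512 0.19342585 0.08346534] [np.float64(0.5060211717853447), np.float64(0.19254922293691445), 0.083]
```

Release, rise and look at the wheel and turntable.

```bash
python3 -W ignore - <<'E'
from plant import *
from h import *
gripper_to(.085);P=wp(0);move_l([P[0],P[1],.16],feed=.2)
n=np.array([.1918,.9814]);w=np.array([.558,.178])-.07*n
movep([w[0],w[1],.25],rpy(YAW));snap('wrist','w3');snap('top','t3');print(observe()['time_s'])
a=np.load('t3.npz');cv2.imwrite('pics/t3c.png',cv2.resize(a['p'][190:360,160:440,::-1],None,fx=2.8,fy=2.8,interpolation=cv2.INTER_CUBIC))
E
```

```text
20.0083
```

View pics/w3.png

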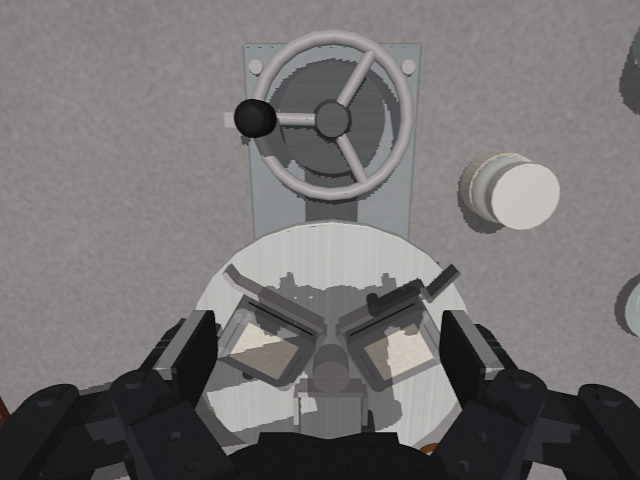

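View pics/t3c.png

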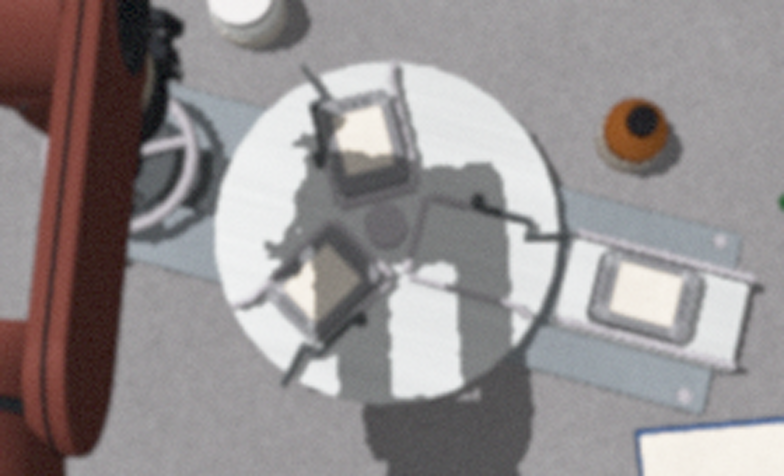

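Handle (255,119) stands over the tab (230,120), and the bay faces the lane. I'll check the angle numerically and view the lane up close.

```bash
python3 -W ignore - <<'E'
from plant import *
from h import *
for t,sd in(('w1',(260,147)),('w3',(255,119))):
    a=np.load(t+'.npz');p,d,K,T=a['p'],a['d'],a['K'],a['T']
    V,U=np.mgrid[:480,:640];Pc=np.stack([(U-K[0,2])/K[0,0]*d,(V-K[1,2])/K[1,1]*d,d],-1);W=Pc@T[:3,:3].T+T[:3,3];z=W[...,2]
    def comp(m,seed,zz):
        n,l,st,ce=cv2.connectedComponentsWithStats(m.astype(np.uint8));k=l[seed[1],seed[0]]
        c,_=cv2.findContours((l==k).astype(np.uint8),0,1);c=max(c,key=len);e=cv2.fitEllipse(c);return ray(K,T,e[0],zz),e,st[k]
    h,e,st=comp(z>.112,sd,.12);H,e2,st2=comp((abs(z-.068)<.0035)&(np.hypot(U-332,V-119)<25),(332,119),.068)
    v=h-H;print(t,h,H,np.hypot(*v[:2]),'wheel deg',np.degrees(TAB)-np.degrees(np.arctan2(v[1],v[0]))%360,e[1])
    # handle body points -> xy centre
    if t=='w3':
        m=(z>.055)&(z<.067)&(U>277)&(U<312)&(V>108)&(V<132)
        x=W[m][:,:2];vx,vy,x0,y0=cv2.fitLine(x.astype(np.float32),2,0,.001,.001).ravel();ang=np.degrees(np.arctan2(vy,vx));print('spoke',m.sum(),ang,'want',np.degrees(YAW),'offset of hub',np.cross([vx,vy],H[:2]-[x0,y0]))
        m=(z>.035)&(z<.056)&(U>222)&(U<240)&(V>105)&(V<135);print('tab',W[m].mean(0),m.sum());tv=W[m].mean(0)-H;print(np.degrees(np.arctan2(tv[1],tv[0])),np.degrees(TAB))
        # frame edge line (far edge)
n=np.array([.1918,.9814]);w=np.array([.5145,-.050])-.33*n
movep([w[0],w[1],.25],rpy(YAW));snap('wrist','w4');print(observe()['time_s'],observe()['eef_pos'])
E
```

```text
w1 [0.50732254 0.17457806 0.12      ] [0.56013975 0.18210222 0.068     ] 0.05335045676957871 wheel deg -19.165695930942235 (34.36404800415039, 36.747310638427734)
w3 [0.5081261  0.19385275 0.12      ] [0.56028056 0.18218603 0.068     ] 0.0534434314300159 wheel deg 1.5511406199529176 (35.793277740478516, 38.626129150390625)
spoke 428 -12.272547 want -11.058085446024888 offset of hub 3.496913878600627e-05
tab [0.47588021 0.19836599 0.050493  ] 148
169.1477872590205 168.9419145539751
21.85 [ 0.45194556 -0.37283886  0.25003366]
```

View pics/w4.png

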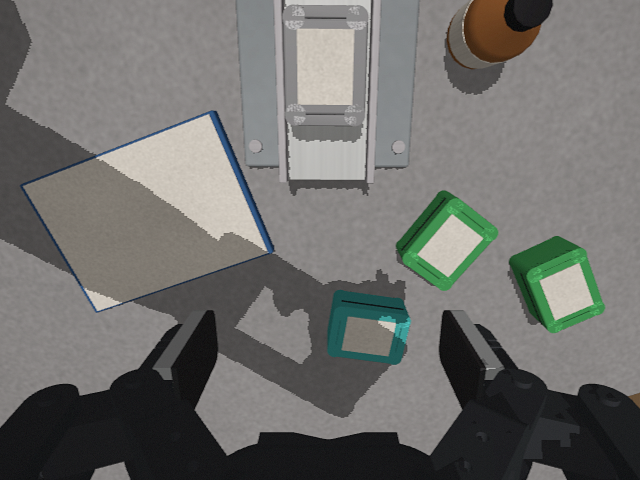

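```bash
python3 -W ignore - <<'E'
from h import *
O=np.array([.5145,-.050]);ex=np.array([np.cos(YAW),np.sin(YAW)]);ey=np.array([-ex[1],ex[0]])
O=WC-.235*ey;print('O',O)
a=np.load('w4.npz');p,d,K,T=a['p'],a['d'],a['K'],a['T']
V,U=np.mgrid[:480,:640];Pc=np.stack([(U-K[0,2])/K[0,0]*d,(V-K[1,2])/K[1,1]*d,d],-1);W=Pc@T[:3,:3].T+T[:3,3]
L=np.stack([(W[...,:2]-O)@ex,(W[...,:2]-O)@ey,W[...,2]],-1)*1000
z=L[...,2]
m=(z>62)&(z<74)&(abs(L[...,0])<60)&(V<190)&(d>0)
for nm,s in(('L',L[...,0]<-15),('R',L[...,0]>15)):
    q=L[m&s];print(nm,len(q),np.median(q,0))
    for y0 in range(-310,-200,20):
        k=q[(q[:,1]>y0)&(q[:,1]<y0+20)]
        if len(k)>5:print(y0,np.round(np.percentile(k[:,0],[2,50,98]),1),np.median(k[:,2]))
m=(z>84)&(z<96)&(abs(L[...,0])<50)&(V<190)
q=L[m];print('cass',len(q),np.percentile(q,[1,50,99],axis=0).round(1))
c=np.argwhere(m)[:,::-1].astype(np.float32)
pw=np.array([ray(K,T,u,.09)[:2] for u in c]);pl=np.c_[(pw-O)@ex,(pw-O)@ey]*1000
print(cv2.minAreaRect(pl.astype(np.float32)))
m=(abs(z-50)<5)&(abs(L[...,0])<28)&(V>100)&(V<190);print('lane floor y',np.percentile(L[m][:,1],[1,99]),np.median(L[m][:,2]))
E
```

```text
O [ 0.51492605 -0.04863681]
L 1477 [ -37.67450698 -232.13938126   68.35475415]
-310 [-40.8 -37.8 -35.2] 68.32306657729288
-290 [-41.  -37.8 -35.1] 68.41529880737687
-270 [-41.  -37.7 -35. ] 68.41244133698169
-250 [-40.9 -37.9 -35.1] 68.3312459746942
-230 [-40.8 -37.8 -34.9] 68.34250733552349
-210 [-40.6 -37.6 -34.8] 68.3299466935311
R 1521 [  34.62656992 -232.01103629   68.24388668]
-310 [31.7 34.2 37.5] 68.15176035547421
-290 [31.7 34.5 37.6] 68.34131900592227
-270 [31.8 34.5 37.7] 68.16122487053062
-250 [31.9 34.6 37.7] 68.3110364946423
-230 [32.  34.7 37.8] 68.21552542502118
-210 [32.1 34.9 38. ] 68.17353122379271
cass 9923 [[ -31.9 -258.5   86.5]
 [  -2.8 -217.2   88.7]
 [  26.6 -180.6   90.7]]
((-2.6331005096435547, -219.7293701171875), (79.36502075195312, 59.3016471862793), 89.45453643798828)
lane floor y [-305.9049354  -260.87900297] 48.50247077296771
```

Lane centre is at loader x ≈ -1.6 mm in my frame. The cassette's rear face is at y ≈ -259.5 mm, and its size measures 79 x 59 mm as expected. Now the push with shut fingers, low in the lane.

```bash
cat >> h.py <<'E'
EX=np.array([np.cos(YAW),np.sin(YAW)]);EY=np.array([-EX[1],EX[0]]);O=WC-.235*EY
def lw(x,y,z):
    p=O+EX*x/1000+EY*y/1000;return [p[0],p[1],z]
def wl(P):
    v=(np.asarray(P)[:2]-O)*1000;return np.round([v@EX,v@EY],1)
E
python3 -W ignore - <<'E'
from plant import *
from h import *
gripper_to(0.0)
movep(lw(-2.5,-286,.13),rpy(YAW));
print(move_l(lw(-2.5,-286,.057),feed=.08,max_force=10),observe()['eef_pos'])
f0=observe()['ft_force'];print(f0)
for y in(-268,-255,-240,-220,-200,-185):
    st=move_l(lw(-2.2,y,.057),feed=.06,max_force=15);s=observe();print(y,st,wl(s['eef_pos']),np.round(s['ft_force']-f0,1),round(s['time_s'],1))
    if st:break
snap('wrist','w5')
E
```

```text
False [ 0.45803731 -0.32922906  0.05758595]
[ 0.20226594  0.64039547 -0.3003352 ]
-268 False [  -2.1 -267.4] [ 0.4 -0.3  0.4] 24.7
-255 False [  -2.3 -254.4] [-0.2 -1.6 -0.3] 25.1
-240 False [  -2.3 -239.4] [ 0.5 -0.8 -0.1] 25.5
-220 False [  -2.3 -219.3] [-0.  -1.  -0.3] 26.0
-200 False [  -1.8 -200.1] [ 0.6 -2.8  1.6] 26.4
-185 False [  -2.4 -184.5] [-0.1 -1.9  0.2] 26.8
```

View pics/w5.png

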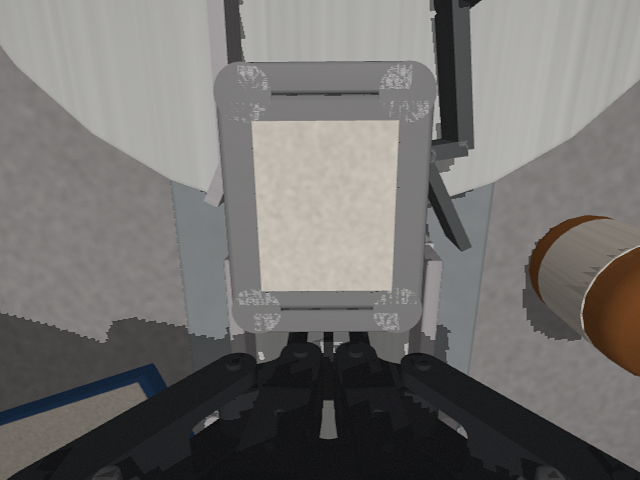

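The cassette (217–437, 60–330) sits straight with its front just in the bay mouth, and the gate arm at (450,170) is on its right. Continuing with a force stop.

```bash
python3 -W ignore - <<'E'
from plant import *
from h import *
for y in list(range(-175,-129,5))+list(range(-128,-112,2)):
    st=move_l(lw(-1.8,y,.057),feed=.05,max_force=18);s=observe();print(y,st,wl(s['eef_pos']),np.round(s['ft_force'],1),round(s['time_s'],1))
    if st or abs(s['ft_force'][1])>18:break
snap('wrist','w6')
E
```

```text
-175 False [  -1.9 -174.2] [-0.2 -0.6 -0.1] 27.2
-170 False [  -1.7 -169.5] [ 0.6 -0.1  0.2] 27.5
-165 False [  -1.8 -164.6] [ 0.3  0.9 -0.1] 27.7
-160 False [  -1.8 -159.6] [ 0.2 -1.5  0.1] 28.0
-155 False [  -1.8 -154.6] [ 0.6 -1.2 -0.6] 28.2
-150 False [  -1.8 -149.6] [-0.2 -1.2 -0.5] 28.5
-145 False [  -1.7 -144.6] [-0.5 -0.3 -0.2] 28.7
-140 False [  -1.8 -139.5] [ 1.3 -1.  -0.3] 29.0
-135 False [  -1.9 -134.4] [-0.   0.4 -0.7] 29.2
-130 False [  -1.9 -129.4] [ 0.7  0.3 -0.8] 29.5
-128 False [  -1.8 -127.8] [-0.  -0.4 -0.9] 29.7
-126 False [  -1.8 -125.8] [ 0.1 -0.1  0.3] 30.0
-124 False [  -1.8 -123.8] [-0.5  0.3 -0.6] 30.2
-122 False [  -1.8 -121.8] [0.8 0.3 0.5] 30.5
-120 False [  -1.8 -120.2] [-1.3 -2.8  0.4] 30.7
-118 False [  -1.6 -120.2] [ -3.4 -10.6   0. ] 31.0
-116 False [  -1.5 -120.1] [ -6.2 -17.7   0.2] 31.2
-114 False [  -1.4 -120.1] [ -9.7 -25.3   0.9] 31.5
```

View pics/w6.png

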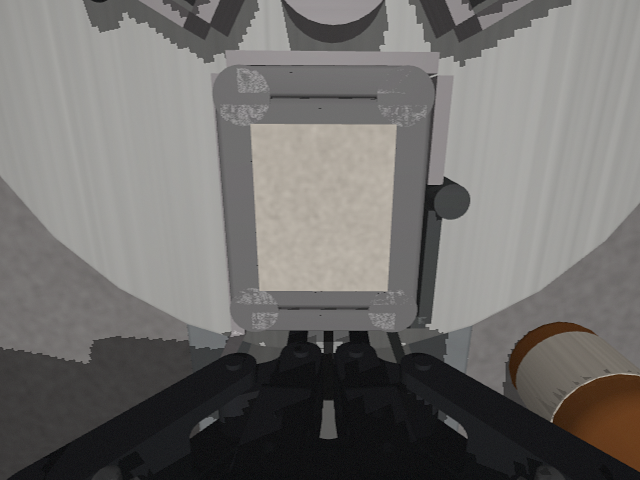

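It stopped hard at y = -120.1, against an expected ~-121. Back off straight and check the gate.

```bash
python3 -W ignore - <<'E'
from plant import *
from h import *
move_l(lw(-2.5,-121,.057),feed=.05);print(observe()['ft_force'])
print(move_l(lw(-3,-170,.057),feed=.06,max_force=10),observe()['ft_force'])
move_l(lw(-3,-175,.16),feed=.15);snap('wrist','w7')
movep(lw(-3,-250,.25),rpy(YAW));snap('wrist','w8');snap('top','t8');snap('scene','s8');print(observe()['time_s'])
a=np.load('t8.npz');cv2.imwrite('pics/t8c.png',cv2.resize(a['p'][190:360,160:440,::-1],None,fx=2.8,fy=2.8,interpolation=cv2.INTER_CUBIC))
E
```

```text
[-0.32125887 -0.37631148  0.38227118]
False [ 0.58579644 -0.44530017  0.06025095]
34.375
```

View pics/w7.png

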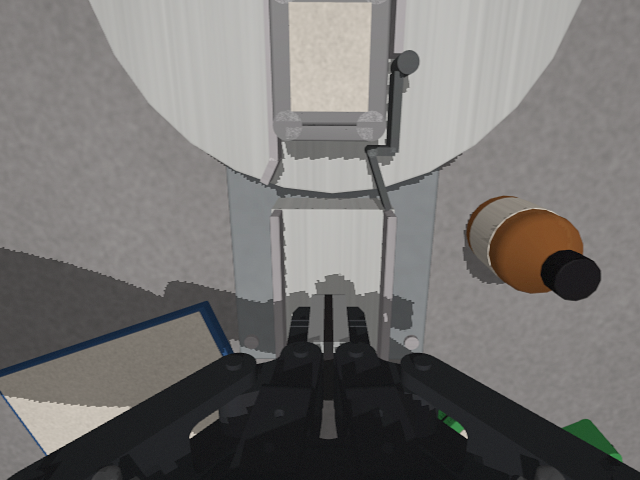

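View pics/w8.png

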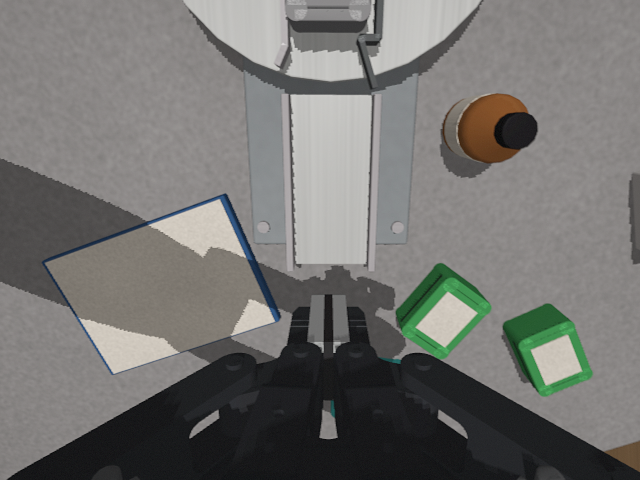

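View pics/t8c.png

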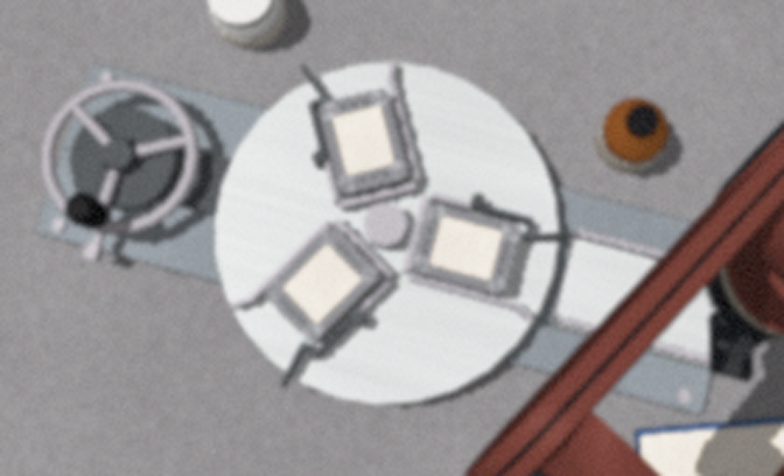

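```bash
python3 -W ignore - <<'E'
from h import *
def Lp(t):
    a=np.load(t+'.npz');p,d,K,T=a['p'],a['d'],a['K'],a['T']
    V,U=np.mgrid[:480,:640];Pc=np.stack([(U-K[0,2])/K[0,0]*d,(V-K[1,2])/K[1,1]*d,d],-1);W=Pc@T[:3,:3].T+T[:3,3]
    return np.stack([(W[...,:2]-O)@EX,(W[...,:2]-O)@EY,W[...,2]],-1)*1000,p,U,V,K,T
L,p,U,V,K,T=Lp('w7');z=L[...,2]
m=(z>82)&(z<94)&(abs(L[...,0])<45)&(V<200);q=L[m];print('cass rear y',np.percentile(q[:,1],[.5,50]),'x',np.percentile(q[:,0],[1,99]))
m=(z>60)&(z<74)&(L[...,0]>5)&(L[...,0]<60)&(L[...,1]<-80)&(L[...,1]>-150)&(p.sum(2)<260);q=L[m]
for y in range(-150,-80,5):
    k=q[(q[:,1]>=y)&(q[:,1]<y+5)]
    if len(k)>3:print(y,np.percentile(k[:,0],[2,98]).round(1),len(k))
E
python3 -W ignore - <<'E'
from h import *
for t,b in(('t8',None),):
    a=np.load(t+'.npz');K,T=a['K'],a['T'];m=((a['p'].sum(2)<110)).astype(np.uint8);m[:,:180]=0;m[:,205:]=0;m[:255]=0;m[280:]=0
    v,u=np.nonzero(m);print(u.mean(),v.mean(),len(u));h=ray(K,T,(u.mean(),v.mean()),.11);v=h[:2]-WC+[0.002,.0037];print(h,np.hypot(*v),np.degrees(TAB)-np.degrees(np.arctan2(v[1],v[0]))%360)
E
```

```text
cass rear y [-109.14818018  -73.83593659] x [-32.60790195  25.68024115]
-150 [28.7 33.5] 62
-145 [27.  31.7] 59
-140 [25.4 30.3] 65
-135 [23.6 28.4] 59
-130 [22.  26.8] 67
-125 [20.2 24.9] 63
-120 [18.6 36. ] 116
-115 [19.9 36.5] 132
-110 [32.  36.5] 88
-105 [32.  36.7] 89
-100 [32.  36.5] 83
-95 [32.1 36.8] 87
-90 [32.2 36.8] 76
-85 [32.2 36.9] 65
192.51612903225808 265.53225806451616 62
[0.50479561 0.18607102 0.11      ] 0.05376891572971584 -2.7482412412833526
```

The gate nose tip is at x ≈ 20 mm from the lane centre, so it is shut, and the cassette's rear is at -109 mm. One last close look at the wheel before handing in.

```bash
python3 -W ignore - <<'E'
from plant import *
from h import *
w=np.array([.558,.178])-.07*EY
move_l(lw(-3,-250,.3),feed=.2);movep([w[0],w[1],.25],rpy(YAW));snap('wrist','w9');snap('scene','s9');print(observe()['time_s'])
for t in('w3','w9'):
    a=np.load(t+'.npz');p,d,K,T=a['p'],a['d'],a['K'],a['T']
    V,U=np.mgrid[:480,:640];Pc=np.stack([(U-K[0,2])/K[0,0]*d,(V-K[1,2])/K[1,1]*d,d],-1);W=Pc@T[:3,:3].T+T[:3,3];z=W[...,2]
    m=(z>.055)&(z<.067)&(U>277)&(U<312)&(V>108)&(V<132)
    vx,vy,x0,y0=cv2.fitLine(W[m][:,:2].astype(np.float32),2,0,.001,.001).ravel();print(t,'spoke',np.degrees(np.arctan2(vy,vx)))
E
```

```text
36.4
w3 spoke -12.272547
w9 spoke -12.809622
```

View pics/w9.png

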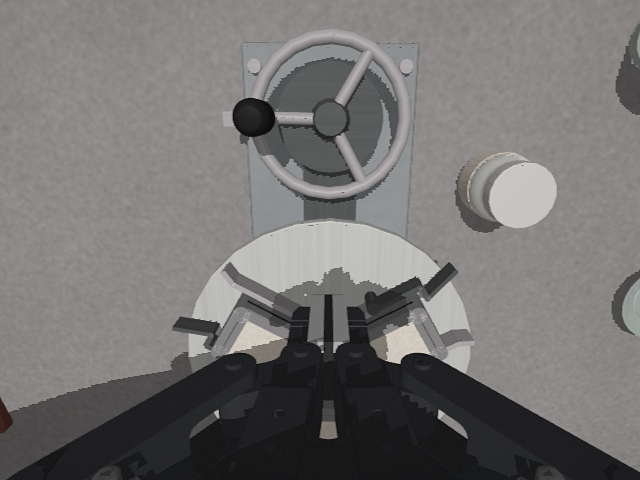

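View pics/s9.png

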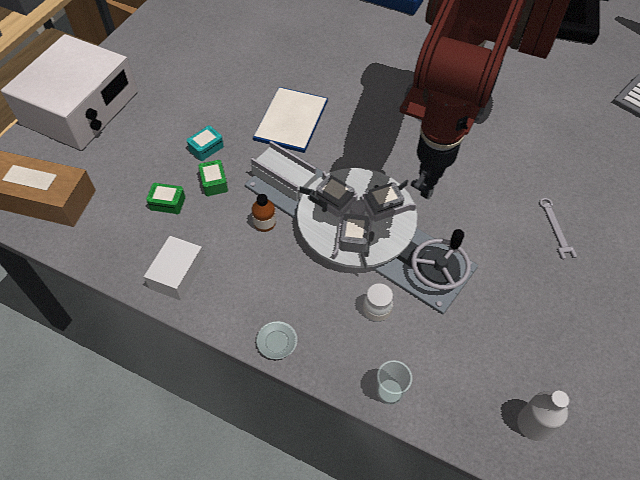

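The wheel handle (254,117) is still over its tab, and the bottle and jar are at the same pixels as at the start. Handing in.

```bash
python3 -c "
from plant import *
s=observe();print(s['time_s'],s['ft_force']);job_done()"
```

```text
36.4 [-0.4819876  -0.2260242  -0.33784628]
the job is handed in; nothing more can be done
```

The job is done and handed in at 36.4 s of robot time; no verdict was reported.

**What I did:** I gripped the handwheel's handle and wound it about 740° clockwise, until the handle stood over its index tab. Then, with the fingers shut, I pushed the cassette along the lane into the bay until it stopped hard. The wrist force peaked at about 27 N. I backed the arm off so the robot touches nothing.

**Last checks:**
- **Cassette:** its rear face reads about -109 mm from the turntable's axis, against -110.5 mm when fully home. That is within my measuring error.
- **Gate:** it is shut behind the cassette, its nose about 20 mm from the lane's centre line (20.5 mm expected).
- **Turntable:** the wheel reads 1–1.7° past zero, so the turntable is about 0.2–0.3° past square.
- **Bottle and jar:** both are where they stood at the start.

**One disagreement:** a coarse reading from the top camera put the wheel at -2.7° instead. One pixel there is about 2.5°, so I trusted the wrist camera's close view.

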